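# Lock an instrument cassette into the sterilising rack

## Robot

A 6-joint arm with a two-finger parallel gripper is mounted at the origin on the work surface. World frame = base frame: x ahead of the robot, y to its left, z up, the work surface at z = 0. Lengths are in m, angles in degrees, forces in N, time in s.
With the tool pointing down it reaches from about 0.3 to 0.75 m from the base axis. Payload 8.5 kg.
Tool frame: the origin (TCP) lies at the very end of the fingers, on their centre line; the grasp point (between the pads) lies 19 mm behind it; z points along the fingers, y is the line along which they close (so a half turn about z gives the same grasp; the last joint's range is limited). The gripper opens to 85 mm and grips with 20 to 120 N. Pads are 22 mm wide; open, the fingers measure 114 mm over their backs; the gripper's body (76 mm by 85 mm) begins 54 mm behind the grasp point. The pads swing forward as they close: fully open they stand 13 mm farther back than shut.
Start: joints at [-81.606, 21.807, 74.336, -0, 83.858, -12.336], TCP at [0.195, -0.514, 0.231] pointing down, gripper open.
Joint ranges: [-178.18, 178.18], [-50.72, 133.34], [12.68, 142.11], [-81.47, 261.47], [9.98, 163.14], [-165.26, 165.26]. Speed limits (degrees/s): [136.94, 136.94, 180, 180, 180, 180].

## Interface

Orientations are given as a 3x3 rotation matrix whose columns are the frame's x, y, z axes.
In Python, from rig import observe, cams, ticket gives the robot as it stands.
- The arm moves only by the tool move_arm, never from a script. Its arguments are lists of equal length, an entry for each row: "jaw": the finger opening in cm, from 0 to 8.54; "dp": the shift along the tool's x, y, z in cm, a list of three; "turn": the turn, a rotation vector about the tool's x, y, z in rad, a list of three. In form: {"jaw": [jaw, ...], "dp": [[tx, ty, tz], ...], "turn": [[wx, wy, wz], ...]}. A call has 1 to 12 rows; each row shifts and turns the commanded pose from where the row before left it, along the tool's axes as they then stand; what a row does not reach is not made up. A row lasts 1/12 s, in which the tool goes at most 41.7 mm and 7.16 degrees, less where a joint would pass 70% of its speed; a pose out of reach is approached as far as the arm can. A call is refused whole if a number of a shift passes 4.17 or a number of a turn 0.125, either way. A call with a gripper value outside its range is refused whole. The fingers move at their own pace and stop on an object; "force" is the grip in N (left out, the last holds). Time passes only in rows, so rows that do not move let the fingers close. It gives the time, the measured TCP pose, the force, the opening and the grip force at its end, in the units of the state.
- observe(): the state, without advancing time (a new reading comes with each control period).
- cams.get_image(name): name is "scene" or "side" or "wrist"; returns (picture, depth): 420x560x3 uint8, red, green, blue; 420x560 float32, m along the optical axis (not along the pixel's ray), 0 where there is no reading.
- cams.calibration(name): a dict with "vertical_fov" (degrees; the focal length in pixels is half the picture's height over the tangent of half this angle, whatever the lens; pixels are square), "cx", "cy" (the principal point, pixels), "k1" (the pictures are not rectified: a ray, as slopes to the right and down, at radius r is drawn at 1 + k1 r^2 times it, then the intrinsics apply), "view" (4x4, takes a point from world to camera coordinates); the wrist camera has in their place "tool_from_camera" (4x4, takes a point from camera to tool coordinates, whose origin is the TCP and whose axes are the flange's). Camera axes: x right, y up, looking along -z (the intrinsics and any distortion apply to the point x, -y, -z); pixel columns grow to the right and rows downward; lengths in m; the calibration is good to about 2 mm. A picture is of the moment at which its call begins: read the wrist's pose just before it. calibration takes no time and is no camera call.
- ticket.close_job(): hands the job in; it is judged then, once.
Trained networks look in the newest picture that a camera, given by its name, has taken for a name from the list of things; names that differ only in an ending like _2 or _b are one class to them, and where a whole thing is asked for, a point or a joint stands for the part that bears it (a point fixed in the world has none). Each returns a list of dicts, best first, with "p" (0 to 1); they miss things now and then, are a little off and sometimes report something else, mostly with a low value. They report only what shows in the picture. A call takes as long as a camera call.
- cams.spot_in(camera, query): "box" ([centre column, centre row, width, height] as shares, 0 to 1, of the picture: columns of its width, rows of its height, round what is visible of it).
- cams.outline_of(camera, query): "mask" (420x560 bool, what is visible of it) and "box" ([centre column, centre row, width, height] as shares, 0 to 1, of the picture: columns of its width, rows of its height, round what is visible of it).
- cams.mark_of(camera, query): "location" ([column, row] as shares, 0 to 1, of the picture: columns of its width, rows of its height: a listed point, or the origin of a listed thing).
The state is a dict: "time_s": time; "q": joint angles; "qvel": joint speeds; "joint_efforts": joint torques, N m; "position": TCP position; "tool_rot": TCP orientation; "ft_force": force on the tool from outside, world axes, zero at the start; "wrist_torque": the same for the moment, N m; "grip_width": finger opening in m; "gripper_force": force on a finger pad.
Only numpy, scipy, OpenCV 4.12 (cv2) and the standard library are available. Lean on these libraries where they do the work, as an engineer would, in place of code of your own. Each camera call takes 0.05 s, during which the arm holds its last target. There are 200 camera calls.

## Task

Lay the steel instrument cassette flat in the rack's blue cradle and let go of it. Then pull up the red lock knob, slide the white section to the very next hole towards the cassette so that it closes the cassette in, and let the pin down fully home in that hole. Finish while holding: the gripper still closed on the red knob with the pin fully home; leave the other things on the counter where they are.

Things in the scene. Friction and masses are not known exactly. Their poses are not given: they have to be found in the camera images.
- cassette_mid (a point): centre of the loose instrument cassette: closed stainless box 40 (x) x 130 (y) x 32 mm (z), blue end bands, two rows of dark perforations on top, 0.15 to 0.31 kg, lying flat on the counter at the start. y runs along its long side; either end is the same. Grasp across the 40 mm width at mid-length
- cassette: the same cassette, origin at the centre of its underside, 16 mm below its centre; same axes
- rack: fixed rack: grey base plate 100 (x) x 360 mm (y), 12 mm thick, carrying the blue cradle (at -y) and an aluminium rail 30 mm wide, top 36 mm above the counter, with the white sliding section (at +y). Origin on the counter on the rack's centre line, 75 mm from the cradle's middle; y runs along the rack, z up
- cradle (a point): middle of the cradle, on its floor 40 mm above the counter; axes as the rack. Two blue saddles, 14 mm long in y, are centred at y = -45 and +45 mm: slot 44 mm wide in x, cheeks 20 mm high, then flaring out up to 35 mm over the floor. Between the saddles 76 mm are open for the fingers, down to the base plate 28 mm lower
- stop (a point): middle of the face of the cradle's steel end stop, 68 mm from the cradle's middle towards -y; its top is 68 mm above the counter. The cassette goes between this and the pad, flat on the saddles, long side along the rack; its centre is best 0 to 15 mm from the cradle's middle towards the pad. The pad, as it closes, pushes it on
- pad (a point): middle of the black pad's face on the white sliding section (50 x 48 mm), 55 mm above the counter; 177 mm from the stop at the start and 137 mm once locked in the next hole, which leaves the 130 mm cassette 7 mm of play. Axes as the rack; the section moves towards the cradle along -y
- carriage (a joint): slide of the white section along the rail, m: 0 at its first hole, growing towards the cradle (rack -y), range -0.085 to 0.060. Holes are 40 mm apart: 0.040 is the next one towards the cradle, -0.040 and -0.080 lie the other way. Friction 2 N. With the pin down in a hole there is only 1 mm of play
- plunger (a joint): lift of the spring lock plunger on the section, m: 0 fully down (pin 12 mm deep in a hole), from 0.012 clear of the rail, stop at 0.018. The spring pushes down with 4 N at 0 and 7.6 N at 0.018. The pin is 9 mm thick with a round nose, the holes 11 mm long; let down within 2 mm of a hole it finds its way in
- knob_mid (a point): centre of the plunger's red knob, an upright cylinder 26 mm across, 32 mm tall; 91 mm above the counter when down (top 107, underside 75 mm). It moves with plunger and section. Axes as the rack. Below it: steel boss 20 mm across, top at 72 mm; pad top at 70 mm. Best gripped from above, fingers closing across the rail (x)
- knob: the same knob, origin at the centre of its underside, 16 mm below its centre
- spray: bystander: white spray bottle with blue head, 54 mm across, 171 mm tall; origin at its underside's centre
- gloves: bystander: box of gloves, 120 x 240 x 65 mm, with a red oval on top; origin at its underside's centre
- carton: bystander: upright paper carton, 70 x 90 x 150 mm; origin at its underside's centre
- dish: bystander: round steel dish, 120 mm across, 45 mm tall; origin at its underside's centre
- jar: bystander: amber screw-top jar, 48 mm across, 60 mm tall; origin at its underside's centre
- cup: bystander: blue plastic cup, 70 mm across the rim, 85 mm tall; origin at its underside's centre
- spatula: bystander: steel mixing spatula lying flat

How it is judged:
By the outcome, as a careful person would: the job done as asked, in the order asked, and still so for the second after the job is handed in, while the arm keeps its last pose, push and grip.
It also fails if it takes over 54 s, if anything falls off the work surface, if the arm or the gripper's body presses on something with over 40 N, if the wrist force passes 120 N, or if a joint passes its speed limit or range.

## Working session

There is one attempt and no reset: what is moved stays moved. The work goes in short steps, Python scripts to look and compute and a tool call to move; the robot and the scene stay as the last step left them, time stands still between calls to the robot, and variables do not carry over. Pictures are saved under pics/ and viewed, at most 10 in all, crops included, and the job is handed in when it is done.

Besides the shell and the picture viewer there is one more tool, called after "Request:" by a JSON object that holds its "name" and its "arguments". move_arm: Moves the arm, as the interface text tells. Its arguments: {"type":"object","properties":{"jaw":{"type":"array","items":{"type":"number"}},"dp":{"type":"array","items":{"type":"array","items":{"type":"number"}}},"turn":{"type":"array","items":{"type":"array","items":{"type":"number"}}},"force":{"type":"number"}},"required":["jaw","dp","turn"]}

```bash
ls; mkdir -p pics
cat > h.py <<'E'
import numpy as np, cv2
from rig import observe, cams, ticket
def setup(n):
    c=cams.calibration(n); f=210/np.tan(np.radians(c["vertical_fov"])/2)
    if n=="wrist":
        s=observe(); T=np.eye(4); T[:3,:3]=np.array(s["tool_rot"]); T[:3,3]=s["position"]
        W=T@np.array(c["tool_from_camera"])
    else: W=np.linalg.inv(np.array(c["view"]))
    return c,f,W
def ray(n,uv,S=None):
    c,f,W=S or setup(n)
    K=np.array([[f,0,c["cx"]],[0,f,c["cy"]],[0,0,1]])
    p=cv2.undistortPoints(np.array(uv,float).reshape(-1,1,2),K,np.array([c["k1"],0,0,0,0.]))[:,0]
    d=np.c_[p[:,0],-p[:,1],-np.ones(len(p))]
    return W[:3,3],d@W[:3,:3].T
def at_z(n,uv,z,S=None):
    o,d=ray(n,uv,S); return o+d*((z-o[2])/d[:,2])[:,None]
def cloud(n,depth,mask,S=None):
    v,u=np.nonzero(mask&(depth>0)); o,d=ray(n,np.c_[u,v],S); return o+d*depth[v,u][:,None]
def px(l): return np.array(l)*[560,420]
E
python3 - <<'E'
from h import *
s=observe(); print(s["time_s"],np.round(s["position"],3),np.round(s["tool_rot"],3).tolist())
for n in ["scene","side"]:
    im,d=cams.get_image(n); cv2.imwrite(f"pics/{n}0.png",im[:,:,::-1]); S=setup(n)
    print(n,np.round(S[2][:3,3],3))
    for q,z in [("cassette_mid",.016),("cradle",.04),("stop",.054),("pad",.055),("knob_mid",.091),("rack",0)]:
        r=cams.mark_of(n,q)[:2]
        for a in r:
            p=px(a["location"]); print(q,round(a["p"],2),p.round(1),at_z(n,p,z,S).round(4)[0])
    for q in ["cassette","knob"]:
        r=cams.outline_of(n,q)
        if r:
            P=cloud(n,d,r[0]["mask"],S); print(q,r[0]["p"],len(P),P.min(0).round(3),P.max(0).round(3),np.median(P,0).round(3))
            if q=="cassette":
                T=P[P[:,2]>.026]; print(cv2.minAreaRect((T[:,:2]*1000).astype(np.float32)))
E
```

```text
pics
0.0 [ 0.195 -0.514  0.231] [[0.935, 0.354, -0.0], [0.354, -0.935, 0.001], [0.0, -0.001, -1.0]]
scene [ 1.48  -0.344  1.019]
cassette_mid 0.55 [198.2 228.8] [ 0.5381 -0.2662  0.016 ]
cradle 0.58 [264.8 212.2] [ 0.5703 -0.0337  0.04  ]
stop 0.59 [247.4 210. ] [ 0.5511 -0.0903  0.054 ]
stop 0.2 [199.8 233.4] [ 0.5955 -0.2689  0.054 ]
pad 0.9 [290.4 195. ] [0.5375 0.0765 0.055 ]
pad 0.55 [328.7 253.3] [0.8254 0.0836 0.055 ]
knob_mid 0.54 [301.4 188.2] [0.5549 0.1101 0.091 ]
rack 0.89 [281.7 211.9] [0.5545 0.0362 0.    ]
rack 0.45 [179.1 271. ] [ 0.6769 -0.3638  0.    ]
cassette 0.81 586 [ 0.473 -0.329 -0.003] [ 0.602 -0.207  0.039] [ 0.551 -0.267  0.031]
((543.3594360351562, -266.5675048828125), (130.88943481445312, 45.03404235839844), 48.771766662597656)
knob 0.45 51 [0.523 0.093 0.082] [0.546 0.115 0.111] [0.54  0.103 0.1  ]
side [-0.188  1.137  1.006]
cassette_mid 0.64 [326.5 203. ] [ 0.5333 -0.2641  0.016 ]
cradle 0.91 [285.6 228.2] [ 0.5564 -0.0281  0.04  ]
cradle 0.49 [305.4 182.7] [ 0.6492 -0.3144  0.04  ]
stop 0.81 [293.7 210.2] [ 0.578  -0.1143  0.054 ]
pad 0.75 [271.9 242.6] [0.54   0.0768 0.055 ]
knob_mid 0.55 [268.7 241.8] [0.5227 0.1185 0.091 ]
rack 0.69 [277.1 252.5] [0.5393 0.0508 0.    ]
cassette 0.94 495 [ 0.484 -0.355 -0.006] [ 0.621 -0.199  0.037] [ 0.539 -0.255  0.025]
((541.646240234375, -263.77606201171875), (127.37483978271484, 51.623416900634766), 47.394535064697266)
knob 0.39 103 [0.518 0.095 0.076] [0.546 0.122 0.11 ] [0.527 0.114 0.098]
```

Run:
```python
import cv2,numpy as np
a=cv2.imread("pics/scene0.png")[110:350,130:430];b=cv2.imread("pics/side0.png")[110:350,180:430]
cv2.imwrite("pics/c0.png",cv2.resize(a,None,fx=2.6,fy=2.5,interpolation=cv2.INTER_CUBIC)); cv2.imwrite("pics/c1.png",cv2.resize(b,None,fx=2.5,fy=2.5,interpolation=cv2.INTER_CUBIC))
```

```text
(no output)
```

View pics/c0.png

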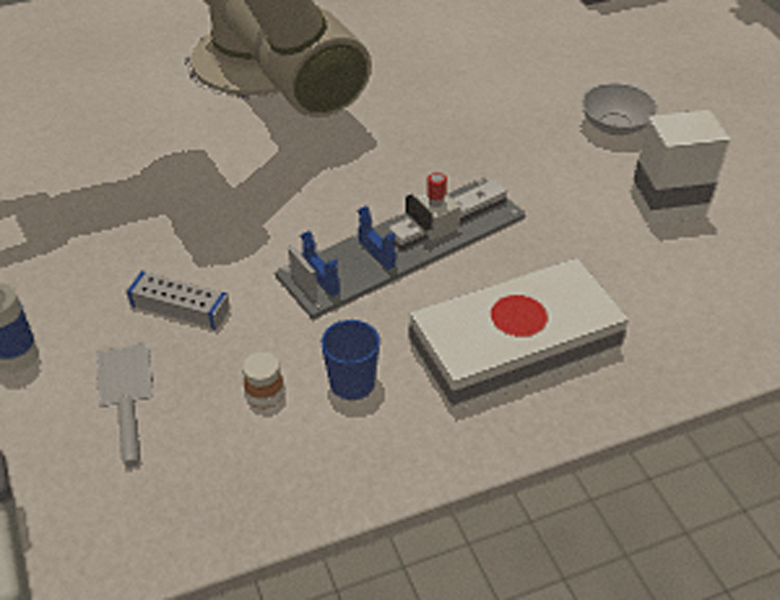

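View pics/c1.png

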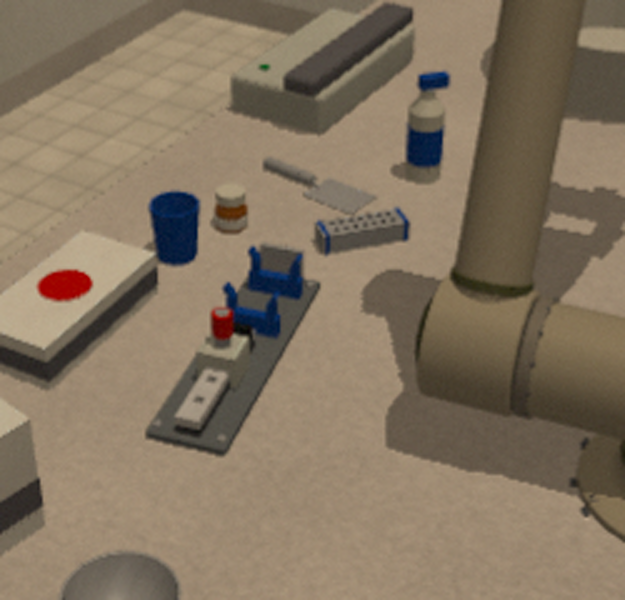

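The views agree: the cassette is near (0.54, -0.265) at about 48°, and the rack runs roughly along +y with the knob near (0.54, 0.115). Nothing stands in the way, so I'll move above the cassette.

Request:
{"name": "move_arm", "arguments": {"jaw": [8.5,8.5,8.5,8.5,8.5,8.5,8.5,8.5,8.5,8.5,8.5,8.5], "dp": [[3.4,-0.9,-0.2],[3.4,-0.9,-0.2],[3.4,-0.9,-0.2],[3.4,-0.9,-0.2],[3.4,-0.9,-0.2],[3.4,-0.9,-0.2],[3.4,-0.9,-0.2],[3.4,-0.9,-0.2],[3.4,-0.9,-0.2],[3.4,-0.9,-0.2],[3.4,-0.9,-0.2],[3.4,-0.9,-0.2]], "turn": [[0,0,0],[0,0,0],[0,0,0],[0,0,0],[0,0,0],[0,0,0],[0,0,0],[0,0,0],[0,0,0],[0,0,0],[0,0,0],[0,0,0]]}}

```text
time_s: 1.9
position: [0.5393, -0.2676, 0.2555]
tool_rot: [[0.935, 0.354, 0.0], [0.354, -0.935, -0.0], [0.0, 0.0, -1.0]]
ft_force: [-0.0, -1.0, -0.6]
grip_width: 0.085
gripper_force: 0.0
```

Request:
{"name": "move_arm", "arguments": {"jaw": [8.5,8.5,8.5,8.5,8.5,8.5,8.5], "dp": [[0,0,0],[0,0,0],[0,0,0],[0,0,0],[0,0,0],[0,0,0],[0,0,0]], "turn": [[0,0,-0.095],[0,0,-0.095],[0,0,-0.095],[0,0,-0.095],[0,0,-0.095],[0,0,0],[0,0,0]]}}

```text
time_s: 2.48
position: [0.538, -0.269, 0.2553]
tool_rot: [[0.672, 0.741, -0.0], [0.741, -0.672, 0.0], [0.0, -0.0, -1.0]]
ft_force: [0.1, 0.3, -0.3]
grip_width: 0.085
gripper_force: 0.0
```

```bash
cat > w.py <<'E'
from h import *
def rect(q,z0,z1,n="wrist",d=None):
    S=setup(n); im,d=cams.get_image(n); r=cams.outline_of(n,q)
    out=[]
    for a in r[:2]:
        P=cloud(n,d,a["mask"],S); T=P[(P[:,2]>z0)&(P[:,2]<z1)]
        if len(T)>10: print(q,round(a["p"],2),len(P),len(T),"z",np.median(T[:,2]).round(4),cv2.minAreaRect((T[:,:2]*1000).astype(np.float32)))
    return im,d,S
E
python3 - <<'E'
from w import *
s=observe(); print(s["time_s"],np.round(s["position"],4),np.round(s["tool_rot"],3).tolist(),np.round(s["q"],1))
print(np.round(cams.calibration("wrist")["tool_from_camera"],3).tolist())
im,d,S=rect("cassette",.024,.04); cv2.imwrite("pics/w1.png",im[:,:,::-1])
for q,z in [("cassette_mid",.016)]:
    for a in cams.mark_of("wrist",q)[:2]: print(q,a["p"],px(a["location"]),at_z("wrist",px(a["location"]),z,S))
E
```

```text
2.4833 [ 0.538  -0.269   0.2553] [[0.672, 0.741, -0.0], [0.741, -0.672, 0.0], [0.0, -0.0, -1.0]] [-37.8  26.3  63.    0.   90.7   4.4]
[[0.001, 0.946, 0.324, 0.084], [1.0, -0.001, -0.0, 0.0], [0.0, 0.324, -0.946, -0.143], [0.0, 0.0, 0.0, 1.0]]
cassette 0.69 4385 4203 z 0.0322 ((543.4793090820312, -266.00555419921875), (129.91612243652344, 40.22832107543945), 48.36609649658203)
cassette_mid 0.82 [285.208 164.808] [[ 0.54250128 -0.26711202  0.016     ]]
```

View pics/w1.png

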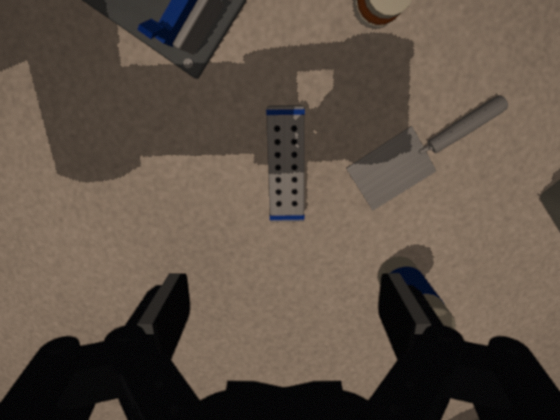

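The wrist view shows the cassette at (285,165), lined up with the tool. It measures 130 x 40 mm with its top at 32 mm, as it should. I'll descend and grip.

Request:
{"name": "move_arm", "arguments": {"jaw": [8.5,8.5,8.5,8.5,8.5,8.5,8.5,8.5,8.5,8.5,8.5,8.5], "dp": [[0.6,0.2,0],[0,0,3.2],[0,0,3.2],[0,0,3.2],[0,0,3.2],[0,0,3.2],[0,0,3.2],[0,0,3.2],[0,0,0.9],[0,0,0.9],[0,0,0.4],[0,0,0.3]], "turn": [[0,0,-0.01],[0,0,0],[0,0,0],[0,0,0],[0,0,0],[0,0,0],[0,0,0],[0,0,0],[0,0,0],[0,0,0],[0,0,0],[0,0,0]]}}

```text
time_s: 3.63
position: [0.5443, -0.2662, 0.0073]
tool_rot: [[0.662, 0.749, 0.002], [0.749, -0.662, -0.001], [0.0, 0.002, -1.0]]
ft_force: [0.7, -0.4, 0.1]
grip_width: 0.0848
gripper_force: 0.0
```

Request:
{"name": "move_arm", "arguments": {"jaw": [3.0,3.0,3.0,3.0,3.0,3.0,3.0,3.0,3.0,3.0], "dp": [[0,0,0],[0,0,0],[0,0,0],[0,0,0],[0,0,0],[0,0,0],[0,0,0],[0,0,0],[0,0,0],[0,0,0]], "turn": [[0,0,0],[0,0,0],[0,0,0],[0,0,0],[0,0,0],[0,0,0],[0,0,0],[0,0,0],[0,0,0],[0,0,0]], "force": 60}}

```text
time_s: 4.47
position: [0.5439, -0.2661, 0.0074]
tool_rot: [[0.662, 0.749, 0.001], [0.749, -0.662, -0.001], [0.0, 0.002, -1.0]]
ft_force: [-1.6, 0.7, 6.6]
grip_width: 0.0389
gripper_force: 62.5
```

Request:
{"name": "move_arm", "arguments": {"jaw": [3.0,3.0,3.0,3.0,3.0,3.0,3.0,3.0,3.0,3.0], "dp": [[0,0,-1],[0,0,-3],[0,0,-3],[0,0,-3],[0,0,-3],[0,0,-3],[0,0,-2],[0,0,-2],[0,0,-2],[0,0,-2]], "turn": [[0,0,0],[0,0,0],[0,0,-0.109],[0,0,-0.109],[0,0,-0.109],[0,0,-0.109],[0,0,-0.109],[0,0,-0.109],[0,0,-0.109],[0,0,-0.109]]}}

```text
time_s: 5.3
position: [0.5431, -0.2655, 0.2478]
tool_rot: [[-0.153, 0.988, -0.0], [0.988, 0.153, 0.0], [0.0, -0.0, -1.0]]
ft_force: [-0.4, -0.1, -1.9]
grip_width: 0.0389
gripper_force: 61.2
```

Request:
{"name": "move_arm", "arguments": {"jaw": [3.0,3.0,3.0,3.0,3.0,3.0,3.0,3.0], "dp": [[2.0,1.3,0],[2.0,1.3,0],[2.0,1.3,0],[0,0,0],[0,0,0],[0,0,0],[0,0,0],[0,0,0]], "turn": [[0,0,0],[0,0,0],[0,0,0],[0,0.117,0],[0,0.117,0],[0,0.117,0],[0,0,0],[0,0,0]]}}

```text
time_s: 5.97
position: [0.573, -0.2017, 0.2456]
tool_rot: [[-0.137, 0.989, -0.051], [0.929, 0.146, 0.339], [0.343, -0.001, -0.939]]
ft_force: [1.4, 0.3, -1.5]
grip_width: 0.0387
gripper_force: 61.4
```

Run:
```python
from w import *
s=observe(); print(s["time_s"],np.round(s["position"],4),np.round(s["tool_rot"],3).tolist(),np.round(s["q"],1),s["grip_width"])
S=setup("wrist"); im,d=cams.get_image("wrist"); cv2.imwrite("pics/w2.png",im[:,:,::-1]); np.save("w2d.npy",d)
import pickle; pickle.dump((im,d,S),open("w2.pkl","wb"))
for q,z in [("cradle",.04),("stop",.054),("pad",.055),("knob_mid",.091),("rack",0)]:
    for a in cams.mark_of("wrist",q)[:1]: print(q,a["p"],px(a["location"]),at_z("wrist",px(a["location"]),z,S))
```

```text
5.9667 [ 0.573  -0.2017  0.2456] [[-0.137, 0.989, -0.051], [0.929, 0.146, 0.339], [0.343, -0.001, -0.939]] [-36.6  32.7  56.   14.5 105.4 -42.8] 0.03871409616251004
cradle 0.7 [296.688  92.61 ] [[ 0.56349306 -0.03785329  0.04      ]]
stop 0.69 [302.288 147.21 ] [[ 0.57804454 -0.10010555  0.054     ]]
pad 0.49 [286.216 286.608] [[ 0.58275427 -0.24715287  0.055     ]]
rack 0.79 [290.808  43.218] [[0.54660689 0.03788746 0.        ]]
```

View pics/w2.png

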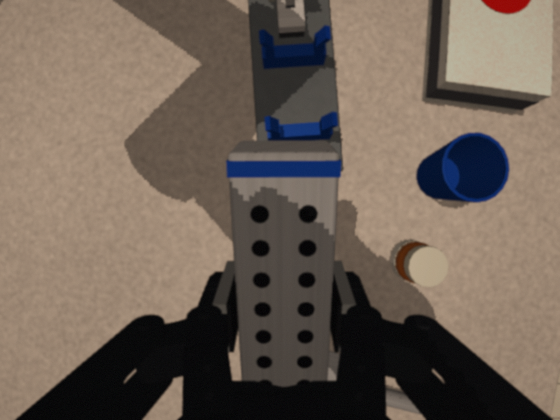

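The wrist view shows both saddles at (297,50) and (302,127), with the held cassette straight in the jaws. Next I'll fit the rack pose from depth.

Run:
```python
from h import *; import pickle
im,d,S=pickle.load(open("w2.pkl","rb"))
hsv=cv2.cvtColor(im,cv2.COLOR_RGB2HSV)
full=np.zeros((420,560),bool); full[0:148,225:360]=1
b=full&(hsv[...,0]>100)&(hsv[...,0]<130)&(hsv[...,1]>150)
B=cloud("wrist",d,b,S)
P=cloud("wrist",d,full,S); G=P[(P[:,2]>.006)&(P[:,2]<.018)]
print("plate z",np.median(G[:,2]),len(G))
# plate edges: bin by y
E=[]
for y in np.arange(-.1,.06,.01):
    g=G[abs(G[:,1]-y)<.005]
    if len(g)>20: E.append([y,np.percentile(g[:,0],1),np.percentile(g[:,0],99)])
E=np.array(E); print(E.round(4).tolist())
for lo,hi in [(0,85),(85,148)]:
    m=b.copy(); m[:lo]=0; m[hi:]=0; Q=cloud("wrist",d,m,S)
    print(len(Q),"z pct",np.percentile(Q[:,2],[1,25,50,75,99]).round(4))
    fl=Q[(Q[:,2]>.036)&(Q[:,2]<.045)]; print(" floor",len(fl),fl.mean(0).round(4),cv2.minAreaRect((fl[:,:2]*1000).astype(np.float32)))
    hi_=Q[Q[:,2]>.062]; c=hi_[:,0].mean(); 
    print(" top",len(hi_),hi_[hi_[:,0]<c].mean(0).round(4),hi_[hi_[:,0]>c].mean(0).round(4),hi_.min(0).round(4),hi_.max(0).round(4))
# cassette in tool frame
c,f,W=S; s=observe(); T=np.eye(4);T[:3,:3]=s["tool_rot"];T[:3,3]=s["position"]
mm=np.zeros_like(b); mm[150:380,222:345]=1
C=cloud("wrist",d,mm,S); C=(C-T[:3,3])@T[:3,:3]
t=C[(abs(C[:,1])<.024)&(abs(C[:,0])<.075)&(C[:,2]>-.05)&(C[:,2]<0)]; 
for x in [-.02,0,.02,.04,.06]:
    k=t[abs(t[:,0]-x)<.006]; 
    if len(k): print("tool x",x,len(k),"y",np.percentile(k[:,1],[2,98]).round(4),"z",np.median(k[:,2]).round(4))
k=t[t[:,2]<np.median(t[:,2])+.006];print("front end x",np.percentile(k[:,0],99))
```

```text
plate z 0.012374499623500096 7684
[[-0.09, 0.523, 0.6188], [-0.08, 0.5219, 0.624], [-0.07, 0.5189, 0.6215], [-0.06, 0.5179, 0.6184], [-0.05, 0.5154, 0.6161], [-0.04, 0.5135, 0.614], [-0.03, 0.512, 0.6118], [-0.02, 0.5103, 0.6098], [-0.01, 0.5081, 0.6075], [-0.0, 0.505, 0.6056], [0.01, 0.5029, 0.6043], [0.02, 0.5001, 0.6004], [0.03, 0.4972, 0.5992], [0.04, 0.4964, 0.5961], [0.05, 0.4931, 0.594]]
1705 z pct [0.0143 0.0337 0.0404 0.0594 0.0764]
 floor 661 [0.5522 0.0078 0.0402] ((552.82568359375, 9.349931716918945), (70.18758392333984, 14.853570938110352), 12.726280212402344)
 top 371 [0.5241 0.002  0.0709] [0.582  0.0148 0.0709] [ 0.5166 -0.0046  0.062 ] [0.5883 0.0234 0.0773]
1227 z pct [0.0204 0.0397 0.041  0.0655 0.0762]
 floor 585 [ 0.5722 -0.0794  0.0402] ((572.32373046875, -78.51067352294922), (69.68048858642578, 14.216045379638672), 12.640338897705078)
 top 370 [ 0.5434 -0.0854  0.0709] [ 0.6011 -0.0725  0.0708] [ 0.5363 -0.0922  0.062 ] [ 0.6077 -0.0646  0.0774]
tool x -0.02 2029 y [-0.0188  0.019 ] z -0.0241
tool x 0 3119 y [-0.0211  0.0212] z -0.0243
tool x 0.02 2741 y [-0.0191  0.0188] z -0.0242
tool x 0.04 3243 y [-0.0191  0.0188] z -0.0242
tool x 0.06 2661 y [-0.0194  0.019 ] z -0.0242
front end x 0.06128127385102218
```

The fit checks out: saddle spacing is 90 mm, the floor is at 40 mm, and the yaw is 102.5° from both the saddles and the plate edges. The cradle middle is at (0.5626, -0.0346). I'll level the tool, align it and move above the cradle.

Request:
{"name": "move_arm", "arguments": {"jaw": [3.0,3.0,3.0,3.0,3.0,3.0,3.0,3.0,3.0,3.0,3.0,3.0], "dp": [[0,0,0],[0,0,0],[0,0,0],[0,0,0],[2.9,0.4,0],[2.9,0.4,0],[2.9,0.4,0],[2.9,0.4,0],[2.9,0.5,0],[2.8,0.5,0],[0,0,0],[0,0,0]], "turn": [[0,-0.117,0],[0,-0.117,0],[0,-0.117,0],[0,0,-0.072],[0,0,0],[0,0,0],[0,0,0],[0,0,0],[0,0,0],[0,0,0],[0,0,0],[0,0,0]]}}

```text
time_s: 7.27
position: [0.5606, -0.0246, 0.2469]
tool_rot: [[-0.221, 0.975, 0.001], [0.975, 0.221, -0.0], [-0.001, 0.001, -1.0]]
ft_force: [0.8, -0.2, -2.4]
grip_width: 0.0388
gripper_force: 61.3
```

Request:
{"name": "move_arm", "arguments": {"jaw": [3.0,3.0,3.0,3.0,3.0,3.0,3.0,3.0,3.0,3.0,3.0,3.0], "dp": [[-0.2,0,0],[0,0,3.0],[0,0,3.0],[0,0,3.0],[0,0,3.0],[0,0,2.0],[0,0,1.5],[0,0,1.0],[0,0,1.0],[0,0,1.0],[0,0,0.6],[0,0,0.4]], "turn": [[0,0,0.004],[0,0,0],[0,0,0],[0,0,0],[0,0,0],[0,0,0],[0,0,0],[0,0,0],[0,0,0],[0,0,0],[0,0,0],[0,0,0]]}}

```text
time_s: 8.27
position: [0.5614, -0.0284, 0.0509]
tool_rot: [[-0.214, 0.977, -0.0], [0.977, 0.214, -0.0], [0.0, -0.0, -1.0]]
ft_force: [0.0, 0.4, -2.2]
grip_width: 0.039
gripper_force: 61.4
```

Request:
{"name": "move_arm", "arguments": {"jaw": [3.0,3.0,3.0], "dp": [[0,0,0.2],[0,0,0],[0,0,0]], "turn": [[0,0,0],[0,0,0],[0,0,0]]}}

```text
time_s: 8.52
position: [0.5616, -0.0282, 0.0497]
tool_rot: [[-0.214, 0.977, 0.001], [0.977, 0.214, -0.0], [-0.0, 0.001, -1.0]]
ft_force: [1.3, -0.4, -2.2]
grip_width: 0.0388
gripper_force: 61.4
```

Request:
{"name": "move_arm", "arguments": {"jaw": [3.0,3.0,3.0], "dp": [[0,0,0.2],[0,0,0],[0,0,0]], "turn": [[0,0,0],[0,0,0],[0,0,0]]}}

```text
time_s: 8.77
position: [0.5614, -0.0282, 0.0475]
tool_rot: [[-0.214, 0.977, 0.0], [0.977, 0.214, -0.0], [-0.0, 0.0, -1.0]]
ft_force: [0.1, 0.3, -2.2]
grip_width: 0.039
gripper_force: 61.4
```

Request:
{"name": "move_arm", "arguments": {"jaw": [4.5,5.0,6.0,7.0,8.0,8.5,8.5,8.5], "dp": [[0,0,0],[0,0,0],[0,0,0],[0,0,0],[0,0,0],[0,0,0],[0,0,0],[0,0,0]], "turn": [[0,0,0],[0,0,0],[0,0,0],[0,0,0],[0,0,0],[0,0,0],[0,0,0],[0,0,0]]}}

```text
time_s: 9.43
position: [0.5613, -0.0282, 0.0474]
tool_rot: [[-0.214, 0.977, 0.0], [0.977, 0.214, -0.0], [-0.0, 0.0, -1.0]]
ft_force: [0.3, -0.3, 0.1]
grip_width: 0.085
gripper_force: 0.0
```

Request:
{"name": "move_arm", "arguments": {"jaw": [8.5,8.5,8.5,8.5,8.5,8.5,8.5,8.5], "dp": [[0,0,-1],[0,0,-3],[0,0,-3],[0,0,-3],[0,0,-3],[0,0,-3],[0,0,-3],[0,0,0]], "turn": [[0,0,0],[0,0,0],[0,0,0],[0,0,0],[0,0,0],[0,0,0],[0,0,0],[0,0,0]]}}

```text
time_s: 10.1
position: [0.5629, -0.0285, 0.2442]
tool_rot: [[-0.214, 0.977, 0.011], [0.977, 0.215, -0.003], [-0.005, 0.01, -1.0]]
ft_force: [-0.2, -1.2, 0.1]
grip_width: 0.0847
gripper_force: 0.0
```

Run:
```python
from w import *
s=observe(); print(s["time_s"],np.round(s["position"],4),np.round(s["q"],1))
im,d,S=rect("cassette",.064,.08); cv2.imwrite("pics/w3.png",im[:,:,::-1])
rect("knob",.1,.115)
for a in cams.mark_of("wrist","knob_mid")[:2]: print(a["p"],px(a["location"]),at_z("wrist",px(a["location"]),.091,S))
```

```text
10.1 [ 0.5629 -0.0285  0.2442] [-14.9  22.4  71.2  -0.   85.7 -27.3]
cassette 0.73 5596 5449 z 0.0723 ((561.8383178710938, -28.8988037109375), (40.32903289794922, 129.39566040039062), 12.491231918334961)
0.62 [282.184  20.58 ] [[0.53423559 0.1058335  0.091     ]]
```

View pics/w3.png

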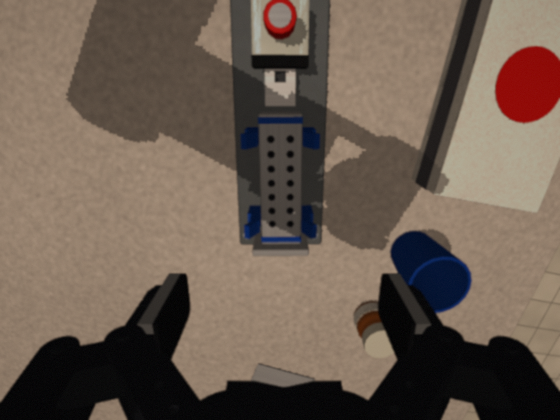

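The cassette lies flat in the saddles: its top is at 72 mm and it sits about 6 mm toward the pad. The knob is at (280,17), so I'll move closer and measure it.

Request:
{"name": "move_arm", "arguments": {"jaw": [8.5,8.5,8.5,8.5,8.5], "dp": [[3,0,0],[3,0,0],[3,0,0],[0,0,0],[0,0,0]], "turn": [[0,0,0],[0,0,0],[0,0,0],[0,0,0],[0,0,0]]}}

```text
time_s: 10.77
position: [0.5415, 0.0608, 0.2365]
tool_rot: [[-0.217, 0.976, -0.002], [0.976, 0.217, 0.0], [0.0, -0.002, -1.0]]
ft_force: [0.5, 0.1, 0.3]
grip_width: 0.0849
gripper_force: 0.0
```

```bash
cat > k.py <<'E'
from w import *
s=observe(); R=np.array(s["tool_rot"]); p=np.array(s["position"]); print(s["time_s"],p.round(4),R.round(3).tolist())
S=setup("wrist"); im,d=cams.get_image("wrist")
hsv=cv2.cvtColor(im,cv2.COLOR_RGB2HSV); m=((hsv[...,0]<8)|(hsv[...,0]>172))&(hsv[...,1]>100)&(hsv[...,2]>60)
n,l,st,ct=cv2.connectedComponentsWithStats(m.astype(np.uint8))
g=np.array([[-.2164,.976,0],[.976,.2164,0]]); c0=np.array([.5626,-.0346,0])
for i in range(1,n):
    if st[i,4]<60: continue
    h=cv2.convexHull(np.argwhere(l==i)[:,::-1].astype(np.int32)); k=np.zeros(m.shape,np.uint8); cv2.fillConvexPoly(k,h,1)
    P=cloud("wrist",d,k>0,S)
    if not len(P): continue
    z=np.percentile(P[:,2],90); T=P[P[:,2]>z-.004]
    (cx,cy),r=cv2.minEnclosingCircle((T[:,:2]*1000).astype(np.float32)); q=np.array([cx/1e3,cy/1e3,z])
    print("red",st[i],"top z",z.round(4),"centre",q.round(4),"r",round(r,1),"mean",T.mean(0).round(4),"along,lat",(g@(q-c0)).round(4),"tool",((q-p)@R).round(4))
E
cat k.py > /dev/null; python3 k.py
python3 - <<'E'
from w import *
S=setup("wrist")
for a in cams.mark_of("wrist","knob_mid")[:2]: print(a["p"],px(a["location"]),at_z("wrist",px(a["location"]),.091,S))
E
```

```text
10.7667 [0.5415 0.0608 0.2365] [[-0.217, 0.976, -0.002], [0.976, 0.217, 0.0], [0.0, -0.002, -1.0]]
red [269 122  32  35 549] top z 0.1084 centre [0.532  0.1064 0.1084] r 13.0 mean [0.5319 0.1065 0.1074] along,lat [0.1442 0.0006] tool [0.0465 0.0008 0.1281]
red [ 488  149   67   68 3541] top z 0.0671 centre [0.7712 0.1123 0.0671] r 36.3 mean [0.7704 0.1138 0.0662] along,lat [0.0982 0.2354] tool [0.0004 0.2357 0.169 ]
0.68 [284.984 135.996] [[0.53282363 0.10716037 0.091     ]]
```

Request:
{"name": "move_arm", "arguments": {"jaw": [8.5,8.5,8.5,8.5,8.5,8.5,8.5,8.5,8.5,8.5], "dp": [[2.3,0.1,0],[2.3,0,0],[0,0,2.8],[0,0,2.8],[0,0,2.8],[0,0,2.8],[0,0,2.8],[0,0,1.3],[0,0,0.6],[0,0,0]], "turn": [[0,0,0],[0,0,0],[0,0,0],[0,0,0],[0,0,0],[0,0,0],[0,0,0],[0,0,0],[0,0,0],[0,0,0]]}}

```text
time_s: 11.7
position: [0.5329, 0.104, 0.077]
tool_rot: [[-0.213, 0.977, -0.003], [0.977, 0.213, 0.0], [0.001, -0.003, -1.0]]
ft_force: [0.7, 0.6, -0.1]
grip_width: 0.0848
gripper_force: 0.0
```

Request:
{"name": "move_arm", "arguments": {"jaw": [8.0,7.0,6.0,5.0,4.0,3.0,2.0,2.0,2.0,2.0,2.0,2.0], "dp": [[0.2,0,0],[0,0,0],[0,0,0],[0,0,0],[0,0,0],[0,0,0],[0,0,0],[0,0,0],[0,0,0],[0,0,0],[0,0,0],[0,0,0]], "turn": [[0,0,0],[0,0,0],[0,0,0],[0,0,0],[0,0,0],[0,0,0],[0,0,0],[0,0,0],[0,0,0],[0,0,0],[0,0,0],[0,0,0]], "force": 60}}

```text
time_s: 12.7
position: [0.5317, 0.1066, 0.0789]
tool_rot: [[-0.215, 0.977, -0.002], [0.977, 0.215, -0.001], [-0.0, -0.002, -1.0]]
ft_force: [-5.6, -2.2, 8.2]
grip_width: 0.0245
gripper_force: 58.5
```

Request:
{"name": "move_arm", "arguments": {"jaw": [2.0,2.0,2.0,2.0,2.0,2.0], "dp": [[0,0,-0.4],[0,0,-0.4],[0,0,-0.4],[0,0,-0.3],[0,0,0],[0,0,0]], "turn": [[0,0,0],[0,0,0],[0,0,0],[0,0,0],[0,0,0],[0,0,0]]}}

```text
time_s: 13.2
position: [0.5317, 0.1067, 0.0929]
tool_rot: [[-0.214, 0.977, -0.003], [0.977, 0.214, -0.0], [0.0, -0.003, -1.0]]
ft_force: [-5.8, -3.0, -7.1]
grip_width: 0.024
gripper_force: 59.2
```

Request:
{"name": "move_arm", "arguments": {"jaw": [2.0,2.0,2.0,2.0,2.0,2.0,2.0,2.0,2.0,2.0,2.0,2.0], "dp": [[0,0,-0.1],[-0.4,0,0],[-0.4,0,0],[-0.4,0,0],[-0.4,0,0],[-0.4,0,0],[-0.4,0,0],[-0.4,0,0],[-0.4,0,0],[-0.4,0,0],[0,0,0],[0,0,0]], "turn": [[0,0,0],[0,0,0],[0,0,0],[0,0,0],[0,0,0],[0,0,0],[0,0,0],[0,0,0],[0,0,0],[0,0,0],[0,0,0],[0,0,0]]}}

```text
time_s: 14.2
position: [0.5394, 0.0715, 0.0937]
tool_rot: [[-0.214, 0.977, -0.003], [0.977, 0.214, 0.0], [0.001, -0.003, -1.0]]
ft_force: [-4.7, -2.1, -8.0]
grip_width: 0.0243
gripper_force: 59.3
```

Run:
```python
from h import *
s=observe(); g=np.array([-.2164,.976,0]); p=np.array(s["position"]); print(p, g@(p-[.5317,.1067,0]), s["ft_force"])
im,d=cams.get_image("wrist"); cv2.imwrite("pics/w4.png",im[:,:,::-1])
```

```text
[0.53938956 0.07150875 0.09373267] -0.036010676096301666 [-4.69529383 -2.10289024 -7.96974207]
```

View pics/w4.png

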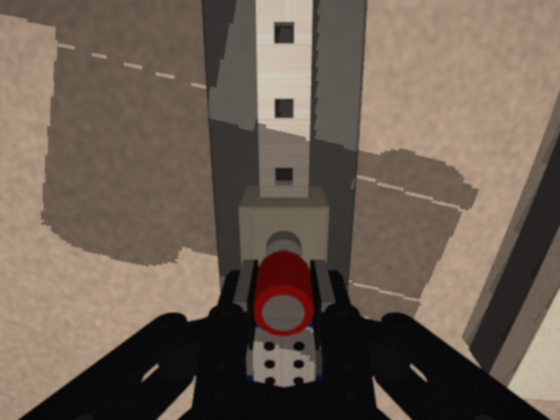

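The wrist view shows the section moved, with the old hole now exposed at (284,174) and the knob held. I'll slide the last 4 mm, then lower.

Request:
{"name": "move_arm", "arguments": {"jaw": [2.0,2.0,2.0,2.0,2.0], "dp": [[-0.2,0,0],[-0.2,0,0],[0,0,0],[0,0,0],[0,0,0]], "turn": [[0,0,0],[0,0,0],[0,0,0],[0,0,0],[0,0,0]]}}

```text
time_s: 14.67
position: [0.5402, 0.0679, 0.0937]
tool_rot: [[-0.214, 0.977, -0.003], [0.977, 0.214, 0.0], [0.001, -0.003, -1.0]]
ft_force: [-5.6, -0.7, -6.8]
grip_width: 0.0238
gripper_force: 59.3
```

Request:
{"name": "move_arm", "arguments": {"jaw": [2.0,2.0,2.0,2.0,2.0,2.0], "dp": [[0,0,0.3],[0,0,0.2],[0,0,0.2],[0,0,0],[0,0,0],[0,0,0]], "turn": [[0,0,0],[0,0,0],[0,0,0],[0,0,0],[0,0,0],[0,0,0]]}}

```text
time_s: 15.17
position: [0.5402, 0.068, 0.0868]
tool_rot: [[-0.214, 0.977, -0.003], [0.977, 0.214, 0.0], [0.001, -0.003, -1.0]]
ft_force: [-5.4, -1.5, -7.2]
grip_width: 0.0241
gripper_force: 59.5
```

Request:
{"name": "move_arm", "arguments": {"jaw": [2.0,2.0,2.0,2.0,2.0,2.0,2.0], "dp": [[0,0,0.2],[0,0,0.2],[0,0,0.2],[0,0,0.2],[0,0,0],[0,0,0],[0,0,0]], "turn": [[0,0,0],[0,0,0],[0,0,0],[0,0,0],[0,0,0],[0,0,0],[0,0,0]]}}

```text
time_s: 15.75
position: [0.5402, 0.0679, 0.0791]
tool_rot: [[-0.214, 0.977, -0.003], [0.977, 0.214, 0.0], [0.001, -0.003, -1.0]]
ft_force: [-5.9, -0.9, -4.6]
grip_width: 0.0242
gripper_force: 59.8
```

Request:
{"name": "move_arm", "arguments": {"jaw": [2.0,2.0,2.0,2.0], "dp": [[0,0,0.1],[0,0,0],[0,0,0],[0,0,0]], "turn": [[0,0,0],[0,0,0],[0,0,0],[0,0,0]]}}

```text
time_s: 16.08
position: [0.5403, 0.0679, 0.079]
tool_rot: [[-0.215, 0.977, -0.002], [0.977, 0.215, 0.0], [0.001, -0.002, -1.0]]
ft_force: [-9.4, -1.7, 2.6]
grip_width: 0.0241
gripper_force: 60.9
```

```bash
python3 k.py
python3 - <<'E'
from w import *
rect("cassette",.064,.08)
im,d=cams.get_image("side"); b=im[110:350,180:430,::-1]
cv2.imwrite("pics/s9.png",cv2.resize(b,None,fx=2.5,fy=2.5,interpolation=cv2.INTER_CUBIC))
E
```

```text
16.0833 [0.5403 0.0679 0.079 ] [[-0.215, 0.977, -0.002], [0.977, 0.215, 0.0], [0.001, -0.002, -1.0]]
red [ 254  250   60   86 3085] top z 0.108 centre [0.5403 0.0679 0.108 ] r 13.3 mean [0.5402 0.0694 0.1072] along,lat [0.1048 0.0004] tool [-0.     -0.0001 -0.029 ]
cassette 0.94 3334 3323 z 0.0721 ((552.6380615234375, 12.329116821289062), (39.769195556640625, 43.77642059326172), 14.59525203704834)
```

View pics/s9.png

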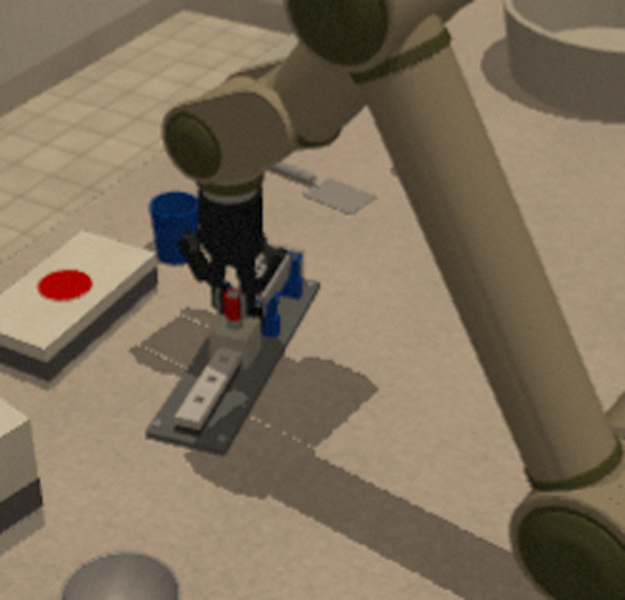

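The knob top is back at its starting height of 108 mm after sliding about 39.5 mm. The cassette is flat with its top at 72 mm, and the gripper still holds the knob. Handing in.

```bash
python3 -c "
from rig import ticket; print(ticket.close_job())"
```

```text
the job is handed in; nothing more can be done
None
```

The job is handed in: the cassette lies flat in the cradle, the white section is in the next hole with the pin fully home by knob height and contact force, and the gripper is still closed on the red knob.

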